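# Shake varnished beads evenly over the curing tray

## Task

Turn the curing turntable until it clicks home with the loaded tray under the lamp and the empty tray at the loading place opposite. Then pick up the bead shaker and, from low down, shake all six freshly varnished wooden beads out over the empty tray, spread evenly in a single layer so that no quarter of the tray is left bare. Do not touch these wet beads with the gripper, leave the lamp and the other things alone, and lay the empty shaker back flat on its cork mat.

Things in the scene. Friction and masses are not known exactly. Their poses are not given: they have to be found in the camera images.
- turntable (a joint): angle of the turntable disc, rad, counter-clockwise from above; free either way; starts at 0.3 to 1.2. Spring detents at 0 (empty tray under the lamp) and pi or -pi (empty tray at the loading place). Within 0.08 rad of a detent the disc is pulled home; the ribs from 0.19 to 0.09 rad before it take 0.6 N m, about 5 N at a knob; elsewhere friction of 0.03 N m
- turntable_axis (a point): the turntable's upright axis, at the top of its aluminium disc, 38 mm above the bench (disc 356 mm across, 8 mm thick, on a grey cast stand). Its axes are the fixed stand's: -y points to the loading place, +y to the lamp
- loading_place (a point): fixed point where the centre of the tray being loaded must stand, 79 mm from the axis on the side away from the lamp; axes as turntable_axis
- empty_tray (a point): middle of the floor (top face, 41 mm above the bench) of the empty steel tray on the disc. The tray is fixed to the disc; outside 190 mm along x by 130 mm along y, walls 3 mm thick whose rims stand 60 mm above the bench. Its y axis points away from the disc's axis, its x along its long side. Its quarters are cut by x = 0 and y = 0
- full_tray (a point): the same point of the other tray, of the same size, opposite; its six beads are stuck down by their varnish and stand 68 mm above the bench
- knob_a (a point): grip point of one of the disc's two upright round black knobs (24 mm across, from 74 to 110 mm above the bench, this point 95 mm up), 135 mm from the axis on the line between the trays, 40 mm beyond their ends. As the joint grows from its start to pi it passes under the lamp
- knob_b (a point): grip point of one of the disc's two upright round black knobs (24 mm across, from 74 to 110 mm above the bench, this point 95 mm up), 135 mm from the axis on the line between the trays, 40 mm beyond their ends. As the joint grows from its start to pi it goes round through the loading side to the stand's +x side
- lamp_head (a point): middle of the lower face of the fixed lamp head, 205 mm above the bench: 190 mm along the stand's x, 110 mm along its y (from 55 to 165 mm from the disc's axis on the lamp side), about 45 mm thick with its fins; its post, 22 mm across and 250 mm high, stands 215 mm from the axis on the same side. Do not bump it
- jar_center (a point): centre of the shaker: a clear square bead tube 180 mm long, 46 x 46 mm outside, walls 3 mm, 0.09 to 0.14 kg without beads, lying level on its mat, centre 26 mm above the bench. x runs to its mouth, z up. Its white collar (8 mm long) is open in full: the 40 x 40 mm bore has no lip. The beads lie in single file and stay put level or mouth-up; tipped mouth-down they run out by themselves beyond 20 to 26 degrees, and creep out singly from 10 degrees if shaken lengthwise
- jar_mouth (a point): centre of the shaker's open mouth, 90 mm from jar_center along the shaker's x
- mat_center (a point): middle of the top of the flat cork mat where the shaker lies: 210 mm along x, 100 mm along y, 3 mm thick, fixed
- bead1_center (a point): centre of one of the six loose wooden beads (cubes with all edges and corners cut), 27 mm across flats (38 mm corner to corner), 11 g; all start in the shaker
- bead2_center (a point): centre of one of the six loose wooden beads (cubes with all edges and corners cut), 27 mm across flats (38 mm corner to corner), 11 g; all start in the shaker
- bead3_center (a point): centre of one of the six loose wooden beads (cubes with all edges and corners cut), 27 mm across flats (38 mm corner to corner), 11 g; all start in the shaker
- bead4_center (a point): centre of one of the six loose wooden beads (cubes with all edges and corners cut), 27 mm across flats (38 mm corner to corner), 11 g; all start in the shaker
- bead5_center (a point): centre of one of the six loose wooden beads (cubes with all edges and corners cut), 27 mm across flats (38 mm corner to corner), 11 g; all start in the shaker
- bead6_center (a point): centre of one of the six loose wooden beads (cubes with all edges and corners cut), 27 mm across flats (38 mm corner to corner), 11 g; all start in the shaker
- doll_center (a point): centre of a turned wooden doll, 44 mm across and 95 mm tall, standing; the doll, the can and the glue bottle may exchange places; to be left alone
- can_center (a point): centre of a closed steel can, 66 mm across and 105 mm tall, standing; to be left alone
- glue_center (a point): centre of a white glue bottle, 50 mm across and 115 mm tall, standing; to be left alone
Mind the look-alikes: they are no part of the job. Several things look just like the part that bears mat_center: the one meant starts farthest to the robot's left.

How it is judged:
On the way, in this order (a step that is already met when the one before it is completed fails the run):
1. the turntable has clicked home with the empty tray at the loading place, every bead still in the shaker (horizontal distance between empty_tray and loading_place below 0.008 m and velocity of joint turntable between -0.05 and 0.05 rad/s and distance between each of bead1_center, bead2_center, bead3_center, bead4_center, bead5_center, bead6_center and jar_center below 0.095 m), for 0.2 s.
2. all six beads are in the tray at the loading place, in a single layer, while the shaker is held up above it (horizontal distance between empty_tray and loading_place below 0.008 m and height (world z) of jar_center above 0.09 m and x of bead1_center in the frame of empty_tray between -0.092 and 0.092 m and y of bead1_center in the frame of empty_tray between -0.062 and 0.062 m and z of bead1_center in the frame of empty_tray between 0 and 0.024 m and x of bead2_center in the frame of empty_tray between -0.092 and 0.092 m and y of bead2_center in the frame of empty_tray between -0.062 and 0.062 m and z of bead2_center in the frame of empty_tray between 0 and 0.024 m and x of bead3_center in the frame of empty_tray between -0.092 and 0.092 m and y of bead3_center in the frame of empty_tray between -0.062 and 0.062 m and z of bead3_center in the frame of empty_tray between 0 and 0.024 m and x of bead4_center in the frame of empty_tray between -0.092 and 0.092 m and y of bead4_center in the frame of empty_tray between -0.062 and 0.062 m and z of bead4_center in the frame of empty_tray between 0 and 0.024 m and x of bead5_center in the frame of empty_tray between -0.092 and 0.092 m and y of bead5_center in the frame of empty_tray between -0.062 and 0.062 m and z of bead5_center in the frame of empty_tray between 0 and 0.024 m and x of bead6_center in the frame of empty_tray between -0.092 and 0.092 m and y of bead6_center in the frame of empty_tray between -0.062 and 0.062 m and z of bead6_center in the frame of empty_tray between 0 and 0.024 m), for 0.2 s.
At the end, for the whole second after the job is handed in: Empty tray clicked home at the loading place (within 8 mm). All six beads at rest in it in one layer, at least one in each quarter. The shaker lies flat on its mat, centres within 45 mm, released (horizontal distance between empty_tray and loading_place below 0.008 m and x of bead1_center in the frame of empty_tray between -0.092 and 0.092 m and y of bead1_center in the frame of empty_tray between -0.062 and 0.062 m and z of bead1_center in the frame of empty_tray between 0 and 0.024 m and x of bead2_center in the frame of empty_tray between -0.092 and 0.092 m and y of bead2_center in the frame of empty_tray between -0.062 and 0.062 m and z of bead2_center in the frame of empty_tray between 0 and 0.024 m and x of bead3_center in the frame of empty_tray between -0.092 and 0.092 m and y of bead3_center in the frame of empty_tray between -0.062 and 0.062 m and z of bead3_center in the frame of empty_tray between 0 and 0.024 m and x of bead4_center in the frame of empty_tray between -0.092 and 0.092 m and y of bead4_center in the frame of empty_tray between -0.062 and 0.062 m and z of bead4_center in the frame of empty_tray between 0 and 0.024 m and x of bead5_center in the frame of empty_tray between -0.092 and 0.092 m and y of bead5_center in the frame of empty_tray between -0.062 and 0.062 m and z of bead5_center in the frame of empty_tray between 0 and 0.024 m and x of bead6_center in the frame of empty_tray between -0.092 and 0.092 m and y of bead6_center in the frame of empty_tray between -0.062 and 0.062 m and z of bead6_center in the frame of empty_tray between 0 and 0.024 m and ((x of bead1_center in the frame of empty_tray above 0 m and y of bead1_center in the frame of empty_tray above 0 m) or (x of bead2_center in the frame of empty_tray above 0 m and y of bead2_center in the frame of empty_tray above 0 m) or (x of bead3_center in the frame of empty_tray above 0 m and y of bead3_center in the frame of empty_tray above 0 m) or (x of bead4_center in the frame of empty_tray above 0 m and y of bead4_center in the frame of empty_tray above 0 m) or (x of bead5_center in the frame of empty_tray above 0 m and y of bead5_center in the frame of empty_tray above 0 m) or (x of bead6_center in the frame of empty_tray above 0 m and y of bead6_center in the frame of empty_tray above 0 m)) and ((x of bead1_center in the frame of empty_tray above 0 m and y of bead1_center in the frame of empty_tray below 0 m) or (x of bead2_center in the frame of empty_tray above 0 m and y of bead2_center in the frame of empty_tray below 0 m) or (x of bead3_center in the frame of empty_tray above 0 m and y of bead3_center in the frame of empty_tray below 0 m) or (x of bead4_center in the frame of empty_tray above 0 m and y of bead4_center in the frame of empty_tray below 0 m) or (x of bead5_center in the frame of empty_tray above 0 m and y of bead5_center in the frame of empty_tray below 0 m) or (x of bead6_center in the frame of empty_tray above 0 m and y of bead6_center in the frame of empty_tray below 0 m)) and ((x of bead1_center in the frame of empty_tray below 0 m and y of bead1_center in the frame of empty_tray above 0 m) or (x of bead2_center in the frame of empty_tray below 0 m and y of bead2_center in the frame of empty_tray above 0 m) or (x of bead3_center in the frame of empty_tray below 0 m and y of bead3_center in the frame of empty_tray above 0 m) or (x of bead4_center in the frame of empty_tray below 0 m and y of bead4_center in the frame of empty_tray above 0 m) or (x of bead5_center in the frame of empty_tray below 0 m and y of bead5_center in the frame of empty_tray above 0 m) or (x of bead6_center in the frame of empty_tray below 0 m and y of bead6_center in the frame of empty_tray above 0 m)) and ((x of bead1_center in the frame of empty_tray below 0 m and y of bead1_center in the frame of empty_tray below 0 m) or (x of bead2_center in the frame of empty_tray below 0 m and y of bead2_center in the frame of empty_tray below 0 m) or (x of bead3_center in the frame of empty_tray below 0 m and y of bead3_center in the frame of empty_tray below 0 m) or (x of bead4_center in the frame of empty_tray below 0 m and y of bead4_center in the frame of empty_tray below 0 m) or (x of bead5_center in the frame of empty_tray below 0 m and y of bead5_center in the frame of empty_tray below 0 m) or (x of bead6_center in the frame of empty_tray below 0 m and y of bead6_center in the frame of empty_tray below 0 m)) and horizontal distance between jar_center and mat_center below 0.045 m and height (world z) of jar_center between 0.021 and 0.031 m and linear speed of jar below 0.02 m/s and linear speed of each of bead1, bead2, bead3, bead4, bead5, bead6 below 0.03 m/s); the robot touches nothing.
It fails at once if a bead is touched by the gripper (contact force between the fingers and bead1 above 0.3 N or contact force between the fingers and bead2 above 0.3 N or contact force between the fingers and bead3 above 0.3 N or contact force between the fingers and bead4 above 0.3 N or contact force between the fingers and bead5 above 0.3 N or contact force between the fingers and bead6 above 0.3 N).
It fails at once if a bead is dropped from high up or flung (faster than 1.6 m/s) (linear speed of any of bead1, bead2, bead3, bead4, bead5, bead6 above 1.6 m/s).
It fails at once if the lamp is bumped (contact force between any of the arm, the fingers, jar and lamp above 2 N).
It fails at once if the wooden doll, the can or the glue bottle is shifted by more than 15 mm or tipped (distance of any of doll_center, can_center, glue_center from where it was at the start of the episode above 0.015 m or angle between any of doll_center, can_center, glue_center's own z axis and vertical above 0.3 rad).
It also fails if it takes over 72 s, if anything falls off the work surface, if the arm or the gripper's body presses on something with over 40 N, if the wrist force passes 120 N, or if a joint passes its speed limit or range.

## Robot

A 6-joint arm with a two-finger parallel gripper is mounted at the origin on the work surface. World frame = base frame: x ahead of the robot, y to its left, z up, the work surface at z = 0. Lengths are in m, angles in rad, forces in N, time in s.
With the tool pointing down it reaches from about 0.35 to 0.975 m from the base axis. Payload 4.9 kg.
Tool frame: the origin (TCP) lies at the very end of the fingers, on their centre line; the grasp point (between the pads) lies 19 mm behind it; z points along the fingers, y is the direction in which the jaws open and shut (so a half turn about z gives the same grasp; the last joint's range is limited). The gripper opens to 85 mm and grips with 20 to 120 N. Pads are 22 mm wide; open, the fingers measure 114 mm over their backs; the gripper's body (76 mm by 85 mm) begins 54 mm behind the grasp point. The pads swing forward as they close: fully open they stand 13 mm farther back than shut.
Start: joints at [1.165, 0.053, 1.613, -0, 1.476, -0.119], TCP at [0.177, 0.599, 0.201] pointing down, gripper open.
Joint ranges: [-3.01, 3.01], [-1.01, 2.22], [0.06, 2.58], [-1.02, 4.17], [0.09, 2.62], [-3.14, 3.14]. Speed limits (rad/s): [2.57, 2.57, 3.14, 3.14, 3.14, 3.14].

## Interface

Orientations are given as a rotation vector (axis times angle).
In Python, from station import sensors, optics, ticket gives the robot as it stands.
- The arm moves only by the tool move_arm, never from a script. Its argument "plan" is text: rows parted by semicolons, each of 5 numbers parted by spaces: the shift along the tool's x, y, z in m, then the turn about the tool's z in rad, then the closure in counts, from 0 (fully open) to 255 (shut). In form: dx dy dz turn grip; .... A call has 1 to 12 rows; each row is the pose to reach, as a shift and turn from the pose measured when the call began, along the tool's axes at that moment; what a row does not reach only later rows make up. A row lasts 1/8 s, in which the tool goes at most 62.5 mm and 10.7 degrees, less where a joint would pass 70% of its speed; a pose out of reach is approached as far as the arm can. A call with a gripper value outside its range is refused whole. The fingers move at their own pace and stop on an object; "force" is the grip in N (left out, the last holds). Time passes only in rows, so rows that repeat a pose let the fingers close. It gives the time, the measured TCP pose, the force and the opening at its end, in the units of the state.
- sensors.get_obs(): the state, without advancing time (a new reading comes with each control period).
- optics.get_image(name): name is "scene" or "top"; returns (picture, depth): 420x560x3 uint8, blue, green, red; 420x560 float32, m along the optical axis (not along the pixel's ray), 0 where there is no reading.
- optics.camera_model(name): a dict with "K" (3x3 intrinsics, pixels), "extrinsics" (4x4, takes a point from camera to world coordinates). Camera axes: x right, y down, z forward; pixel columns grow to the right and rows downward; lengths in m; the calibration is good to about 2 mm. A picture is of the moment at which its call begins. camera_model takes no time and is no camera call.
- ticket.finish_job(): hands the job in, once; it reports no verdict.
The state is a dict: "t": time; "q": joint angles; "dq": joint speeds; "effort": joint torques, N m; "tool_pos": TCP position; "tool_rot": TCP orientation; "contact_force": force on the tool from outside, world axes, zero at the start; "wrist_torque": the same for the moment, N m; "opening": finger opening in m.
Only numpy, scipy, OpenCV 4.12 (cv2) and the standard library are available. Lean on these libraries where they do the work, as an engineer would, in place of code of your own. Each camera call takes 0.05 s, during which the arm holds its last target. There are 200 camera calls.

## Working session

There is one attempt and no reset: what is moved stays moved. The work goes in short steps, Python scripts to look and compute and a tool call to move; the robot and the scene stay as the last step left them, time stands still between calls to the robot, and variables do not carry over. Pictures are saved under pics/ and viewed, about 8 in all and at most 12, crops included, and the job is handed in when it is done.

Besides the shell and the picture viewer there is one more tool, called after "Emit:" by a JSON object that holds its "api" and its "payload". move_arm: Moves the arm, as the interface text tells. Its arguments: {"type":"object","properties":{"plan":{"type":"string"},"force":{"type":"number"}},"required":["plan"]}

```bash
mkdir -p pics; ls; cat > h.py <<'E'
import numpy as np, cv2
from scipy.spatial.transform import Rotation as R
from station import sensors, optics, ticket
def world(name, depth, u, v, z=None):
    m=optics.camera_model(name);K=np.array(m["K"]);T=np.array(m["extrinsics"])
    r=np.linalg.inv(K)@np.array([u,v,1.0])
    if z is None:
        p=r*np.median(depth[int(v)-1:int(v)+2,int(u)-1:int(u)+2]); return T[:3,:3]@p+T[:3,3]
    d=T[:3,:3]@r; o=T[:3,3]; return o+d*(z-o[2])/d[2]
def cloud(name, depth):
    m=optics.camera_model(name);K=np.array(m["K"]);T=np.array(m["extrinsics"])
    v,u=np.mgrid[:depth.shape[0],:depth.shape[1]]
    P=np.stack([(u-K[0,2])/K[0,0],(v-K[1,2])/K[1,1],np.ones_like(u)],-1)*depth[...,None]
    return P@T[:3,:3].T+T[:3,3]
E
python3 - <<'E'
from h import *
o=sensors.get_obs()
for k in o: print(k,np.round(o[k],3))
print(R.from_rotvec(o["tool_rot"]).as_matrix().round(3))
for n in ["top","scene"]:
    im,d=optics.get_image(n); np.savez(f"{n}0.npz",im=im,d=d)
    cv2.imwrite(f"pics/{n}0.png",cv2.resize(im,(784,588)))
    print(n,np.round(optics.camera_model(n)["extrinsics"],3).tolist(),np.round(optics.camera_model(n)["K"],1).tolist())
E
```

```text
pics
t 0.0
q [ 1.165  0.053  1.614 -0.     1.476 -0.119]
dq [-0.     0.001 -0.001  0.001 -0.    -0.001]
effort [-2.0000e-03 -3.9368e+01 -3.7017e+01 -0.0000e+00  7.0000e-03  0.0000e+00]
tool_pos [0.177 0.599 0.2  ]
tool_rot [-4.490e-01 -3.109e+00  3.000e-03]
contact_force [ 0.589 -0.299 -0.294]
wrist_torque [-0.041  0.035 -0.021]
opening 0.086
[[-0.959  0.283 -0.001]
 [ 0.283  0.959 -0.002]
 [ 0.    -0.002 -1.   ]]
top [[0.026, -0.981, 0.192, 0.362], [-0.999, -0.019, 0.036, -0.134], [-0.031, -0.193, -0.981, 1.04], [0.0, 0.0, 0.0, 1.0]] [[405.3, 0.0, 280.8], [0.0, 405.3, 212.7], [0.0, 0.0, 1.0]]
scene [[0.723, 0.402, -0.562, 1.163], [0.69, -0.423, 0.587, -0.786], [-0.002, -0.812, -0.583, 0.793], [0.0, 0.0, 0.0, 1.0]] [[430.1, 0.0, 276.5], [0.0, 430.1, 210.6], [0.0, 0.0, 1.0]]
```

View pics/top0.png

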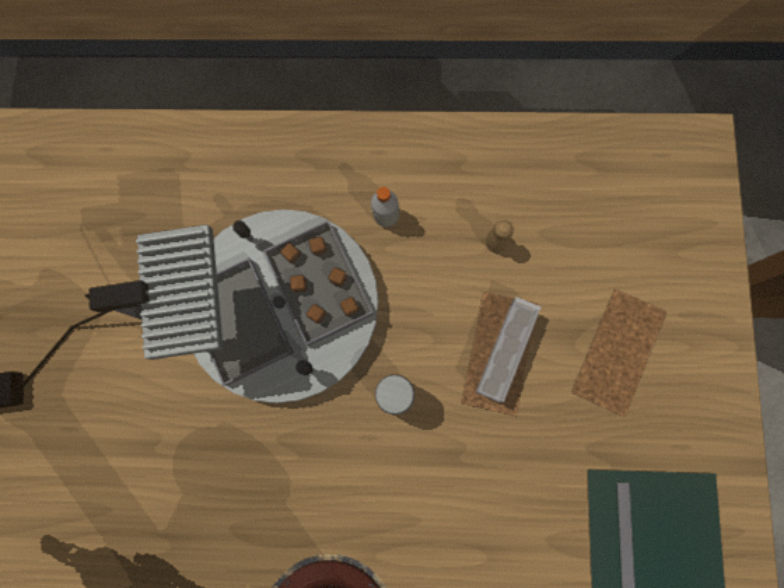

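View pics/scene0.png

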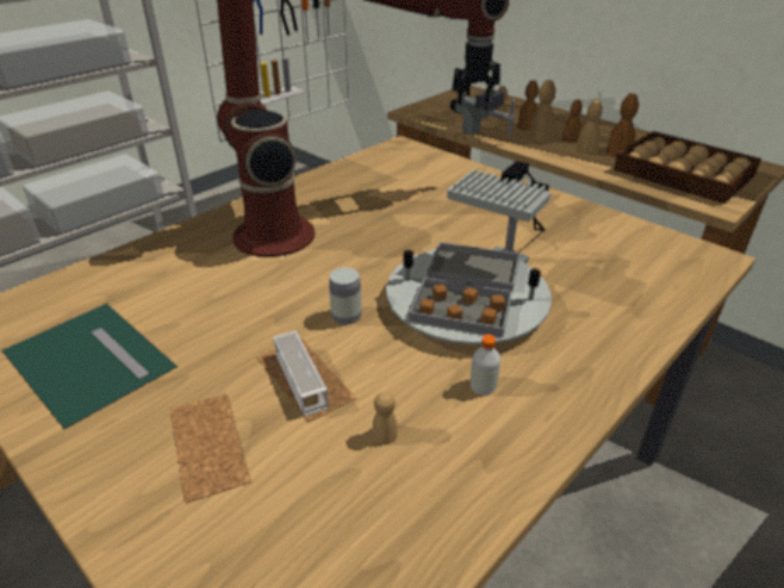

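Top view (1.4x): disc around (280,302); the knobs are at (242,228) for knob_a and (304,367) for knob_b. The loaded tray is on the right at (320,285), and the empty tray is partly under the lamp. The can is at (395,393), the glue at (385,205) and the doll at (502,233). The shaker is at (510,350) on the left-hand cork mat, with its mouth at the far end (525,302). Next I'll measure these from depth.

```bash
python3 - <<'E'
from h import *
from scipy import ndimage as nd
for n in ["top","scene"]:
    f=np.load(n+"0.npz");im,d=f["im"],f["d"];P=cloud(n,d);z=P[...,2]
    ok=(d>0)&(P[...,0]>.2)&(P[...,0]<.95)&(abs(P[...,1])<.6)
    print(n,"bench z",np.median(z[ok&(abs(z)<.02)]))
    for lo,hi in [(.06,.125),(.195,.27),(.042,.056)]:
        L,k=nd.label(ok&(z>lo)&(z<hi))
        for i in range(1,k+1):
            q=P[L==i]
            if len(q)<12: continue
            r,c=np.argwhere(L==i).mean(0)
            tops=q[q[:,2]>np.percentile(q[:,2],98)-.006]
            print(lo,len(q),"px",(round(c),round(r)),"mean",q.mean(0).round(3),"top",tops.mean(0).round(3),"ext",q.min(0).round(3),q.max(0).round(3))
# disc fit
f=np.load("top0.npz");P=cloud("top",f["d"]);z=P[...,2]
m=(f["d"]>0)&(z>.03)&(z<.044)&(abs(P[...,0]-.55)<.25)&(abs(P[...,1]-.08)<.25)
q=P[m]; (c,r)=cv2.minEnclosingCircle(q[:,:2].astype(np.float32)); print("disc",c,r,len(q))
im=f["im"]
cv2.imwrite("pics/crop1.png",cv2.resize(im[140:300,90:400],None,fx=2.55,fy=2.55,interpolation=cv2.INTER_CUBIC))
E
```

```text
top bench z 0.00030210112675455036
0.06 321 px (274, 144) mean [ 0.721 -0.078  0.089] top [ 0.728 -0.076  0.115] ext [ 0.702 -0.099  0.06 ] [ 0.748 -0.053  0.119]
0.06 119 px (172, 163) mean [0.663 0.169 0.102] top [0.665 0.171 0.11 ] ext [0.654 0.159 0.077] [0.677 0.182 0.114]
0.06 166 px (359, 164) mean [ 0.673 -0.286  0.088] top [ 0.676 -0.287  0.094] ext [ 0.66  -0.302  0.068] [ 0.691 -0.27   0.098]
0.06 111 px (226, 174) mean [0.648 0.042 0.067] top [0.648 0.042 0.067] ext [0.633 0.027 0.06 ] [0.663 0.057 0.071]
0.06 108 px (206, 180) mean [0.633 0.091 0.067] top [0.634 0.091 0.068] ext [0.618 0.076 0.06 ] [0.649 0.107 0.071]
0.06 114 px (240, 196) mean [0.591 0.004 0.067] top [0.592 0.004 0.068] ext [ 0.577 -0.01   0.061] [0.606 0.02  0.072]
0.06 114 px (212, 201) mean [0.578 0.073 0.067] top [0.578 0.073 0.067] ext [0.564 0.06  0.06 ] [0.593 0.086 0.072]
0.06 117 px (248, 218) mean [ 0.538 -0.019  0.067] top [ 0.539 -0.02   0.068] ext [ 0.523 -0.035  0.061] [ 0.553 -0.003  0.073]
0.06 115 px (225, 223) mean [0.524 0.038 0.067] top [0.525 0.038 0.068] ext [0.509 0.023 0.06 ] [0
[... 9297 characters left out ...]
13 px (318, 225) mean [ 0.578 -0.005  0.047] top [ 0.586 -0.007  0.051] ext [ 0.567 -0.009  0.042] [0.591 0.005 0.053]
0.042 281 px (326, 232) mean [ 0.614 -0.017  0.049] top [ 0.613 -0.018  0.053] ext [ 0.53  -0.063  0.042] [0.698 0.05  0.056]
0.042 894 px (213, 260) mean [ 0.478 -0.305  0.05 ] top [ 0.478 -0.304  0.05 ] ext [ 0.381 -0.357  0.042] [ 0.565 -0.249  0.055]
0.042 84 px (346, 267) mean [ 0.74  -0.093  0.049] top [ 0.74  -0.093  0.053] ext [ 0.713 -0.103  0.042] [ 0.755 -0.068  0.056]
0.042 83 px (274, 300) mean [ 0.686 -0.297  0.049] top [ 0.686 -0.296  0.052] ext [ 0.664 -0.308  0.042] [ 0.696 -0.276  0.055]
disc (0.5321596264839172, 0.04180498421192169) 0.239200159907341 10807
```

View pics/crop1.png

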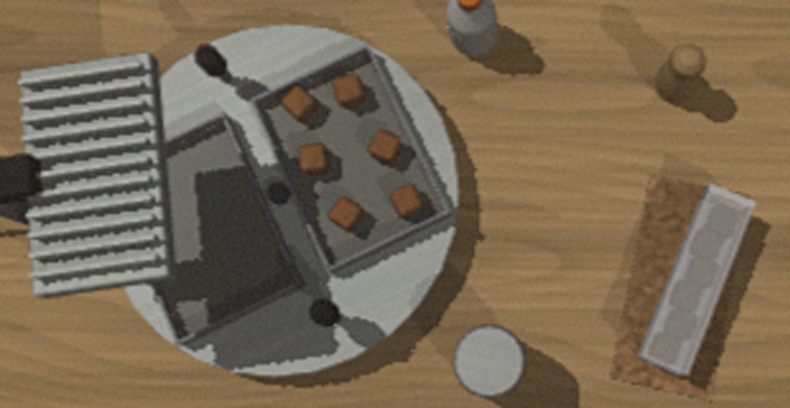

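Crop: the shaker's white collar is at the upper end, so the mouth points away from the robot and slightly right. All the beads show inside. The empty tray's corner and both knobs are clear.

```bash
cat >> h.py <<'E'
def to(p, heading=None, obs=None):
    """shift in tool axes (mm) and turn (rad) to reach TCP p with tool-x heading (deg)"""
    o=obs or sensors.get_obs(); M=R.from_rotvec(o["tool_rot"]).as_matrix()
    s=M.T@(np.array(p)-np.array(o["tool_pos"])); h0=np.degrees(np.arctan2(M[1,0],M[0,0]))
    t=0 if heading is None else -np.radians((heading-h0+180)%360-180)
    return np.round(s,4), round(t,3), round(h0,1)
E
python3 - <<'E'
from h import *
def rect(q):
    (c,s,a)=cv2.minAreaRect(q[:,:2].astype(np.float32)); return np.round(c,4),np.round(s,4),round(a,1)
for n in ["top","scene"]:
    f=np.load(n+"0.npz");im,d=f["im"],f["d"];P=cloud(n,d);z=P[...,2];x=P[...,0];y=P[...,1]
    def rr(m):
        m=cv2.morphologyEx(m.astype(np.uint8),cv2.MORPH_OPEN,np.ones((3,3)))>0
        return rect(P[m]) if m.sum()>10 else None
    print(n,"lamp",rr((d>0)&(z>.2)&(z<.27)&(y<.27)&(y>.1)&(x>.3)))
    print(" jar",rr((d>0)&(z>.043)&(z<.055)&(abs(x-.47)<.12)&(abs(y+.3)<.08)))
    b,g,r_=[im[...,i].astype(float) for i in range(3)]
    hsv=cv2.cvtColor(im,cv2.COLOR_BGR2HSV)
    m=(d>0)&(z<.015)&(abs(x-.47)<.13)&(abs(y+.28)<.11)
    print(" hsv mat", hsv[250 if n=="top" else 240, 340 if n=="top" else 200])
    corners={"top":[(655,175),(612,375),(715,398)],"scene":None}[n]
    if corners:
        for u,v in corners: print(" matcorner",world(n,d,90+u/2.55,140+v/2.55,z=.003).round(3))
A=np.array([.547,.108]);B=np.array([.428,.046])
print(to([.428,.046,.2]))
E
```

```text
top lamp (array([0.5274, 0.2174]), array([0.1904, 0.1112]), 9.5)
 jar (array([ 0.4714, -0.3011]), array([0.0463, 0.1802]), 68.2)
 hsv mat [ 15 126 111]
 matcorner [ 0.579 -0.267  0.003]
 matcorner [ 0.377 -0.224  0.003]
 matcorner [ 0.358 -0.324  0.003]
scene lamp (array([0.5302, 0.2153]), array([0.1913, 0.1141]), 9.4)
 jar (array([ 0.4717, -0.3014]), array([0.0474, 0.1847]), 68.3)
 hsv mat [ 21  26 183]
(array([-0.3976, -0.4592,  0.0009]), 0, np.float64(163.6))
```

Emit:
{"api": "move_arm", "payload": {"plan": "-0.34 -0.472 0 0 0;-0.34 -0.472 0 0 0;-0.34 -0.472 0 0 0;-0.34 -0.472 0 0 0;-0.34 -0.472 0 0 0;-0.34 -0.472 0 0 0;-0.34 -0.472 0 0 0;-0.34 -0.472 0 0 0;-0.34 -0.472 0 0 0;-0.34 -0.472 0 0 0;-0.37 -0.466 0 0 0;-0.398 -0.459 0 0 0", "force": 30}}

```text
t: 1.6
tool_pos: [0.4291, 0.0454, 0.2006]
tool_rot: [-0.451, -3.108, 0.003]
contact_force: [0.6, 0.9, 0.8]
opening: 0.0855
```

```bash
python3 -c "
from h import *
o=sensors.get_obs();print(o['t'],o['tool_pos'],o['q']);print(to([.4285,.0465,.076]))"
```

```text
1.6 [0.42905763 0.04535555 0.20058099] [-6.62346160e-02 -4.39487979e-01  2.04003290e+00 -1.76556540e-03
  1.54184157e+00 -1.34861448e+00]
(array([0.0008, 0.0012, 0.1246]), 0, np.float64(163.5))
```

Emit:
{"api": "move_arm", "payload": {"plan": "0.001 0.001 0.06 0 0;0.001 0.001 0.11 0 0;0.001 0.001 0.125 0 0;0.001 0.001 0.125 0 0;0.001 0.001 0.125 0 255;0.001 0.001 0.125 0 255;0.001 0.001 0.125 0 255;0.001 0.001 0.125 0 255;0.001 0.001 0.125 0 255;0.001 0.001 0.125 0 255"}}

```text
t: 2.85
tool_pos: [0.4295, 0.0465, 0.0768]
tool_rot: [0.451, 3.107, -0.002]
contact_force: [2.3, 1.7, 5.2]
opening: 0.0212
```

```bash
python3 -c "
from h import *
o=sensors.get_obs();print(o['t'],o['tool_pos'],o['opening'],o['contact_force'])
A=np.array([.5475,.1075])
a0=207.3
for i in range(1,25):
    a=np.radians(a0+(369.5-a0)*i/24); print(i,to([*(A+.135*np.array([np.cos(a),np.sin(a)])),.076],obs=o)[0].round(3))"
```

```text
2.85 [0.42954381 0.04649308 0.07683975] 0.02123942574430667 [2.33576407 1.69658984 5.1804957 ]
1 [-0.01  -0.012  0.001]
2 [-0.023 -0.022  0.001]
3 [-0.037 -0.029  0.001]
4 [-0.052 -0.036  0.001]
5 [-0.067 -0.04   0.001]
6 [-0.082 -0.042  0.001]
7 [-0.098 -0.043  0.001]
8 [-0.114 -0.042  0.001]
9 [-0.13  -0.039  0.001]
10 [-0.145 -0.034  0.001]
11 [-0.16  -0.027  0.001]
12 [-0.173 -0.019  0.001]
13 [-0.186 -0.009  0.001]
14 [-0.197  0.002  0.001]
15 [-0.207  0.015  0.001]
16 [-0.215  0.029  0.001]
17 [-0.222  0.043  0.001]
18 [-0.226  0.058  0.001]
19 [-0.23   0.074  0.001]
20 [-0.231  0.09   0.001]
21 [-0.23   0.106  0.001]
22 [-0.228  0.121  0.001]
23 [-0.223  0.137  0.001]
24 [-0.217  0.151  0.001]
```

Emit:
{"api": "move_arm", "payload": {"plan": "-0.01 -0.012 0 0 255;-0.023 -0.022 0 0 255;-0.037 -0.029 0 0 255;-0.052 -0.036 0 0 255;-0.067 -0.04 0 0 255;-0.082 -0.042 0 0 255;-0.098 -0.043 0 0 255;-0.114 -0.042 0 0 255;-0.13 -0.039 0 0 255;-0.145 -0.034 0 0 255;-0.16 -0.027 0 0 255;-0.173 -0.019 0 0 255"}}

```text
t: 4.35
tool_pos: [0.5863, -0.0107, 0.0763]
tool_rot: [-0.447, -3.096, -0.027]
contact_force: [-15.5, 33.6, 14.9]
opening: 0.0167
```

```bash
python3 -c "
from h import *
o=sensors.get_obs();print(o['t'],o['tool_pos'],o['opening'],o['contact_force'])
A=np.array([.5475,.1075]);p=o['tool_pos'][:2]-A;print(np.hypot(*p),np.degrees(np.arctan2(p[1],p[0])))
a0=207.3
for i in range(13,25):
    a=np.radians(a0+(369.5-a0)*i/24); print(*to([*(A+.135*np.array([np.cos(a),np.sin(a)])),.076],obs=o)[0].round(3)[:2],end=';')"
```

```text
4.35 [ 0.58625103 -0.01071638  0.07631954] 0.016673093091395974 [-15.54263866  33.56402899  14.90899994]
0.12440560845323168 -71.85098709185566
-0.019 0.002;-0.03 0.013;-0.04 0.025;-0.048 0.039;-0.055 0.053;-0.06 0.068;-0.063 0.084;-0.064 0.1;-0.064 0.116;-0.061 0.131;-0.057 0.147;-0.051 0.161;
```

```bash
python3 - <<'E'
from h import *
im,d=optics.get_image("scene"); np.savez("s1.npz",im=im,d=d)
cv2.imwrite("pics/s1.png",cv2.resize(im[90:290,190:440],None,fx=3,fy=3,interpolation=cv2.INTER_CUBIC))
im,d=optics.get_image("top"); np.savez("t1.npz",im=im,d=d);P=cloud("top",d)
from scipy import ndimage as nd
z=P[...,2];L,k=nd.label((d>0)&(z>.06)&(z<.115)&(abs(P[...,0]-.55)<.2)&(abs(P[...,1]-.1)<.2))
for i in range(1,k+1):
    q=P[L==i]
    if len(q)>30: print(q[q[:,2]>np.percentile(q[:,2],98)-.006].mean(0).round(3),len(q))
E
```

```text
[ 0.727 -0.077  0.114] 265
[0.618 0.208 0.068] 113
[0.616 0.085 0.068] 112
[0.568 0.197 0.068] 101
[ 0.387 -0.089  0.105] 259
```

View pics/s1.png

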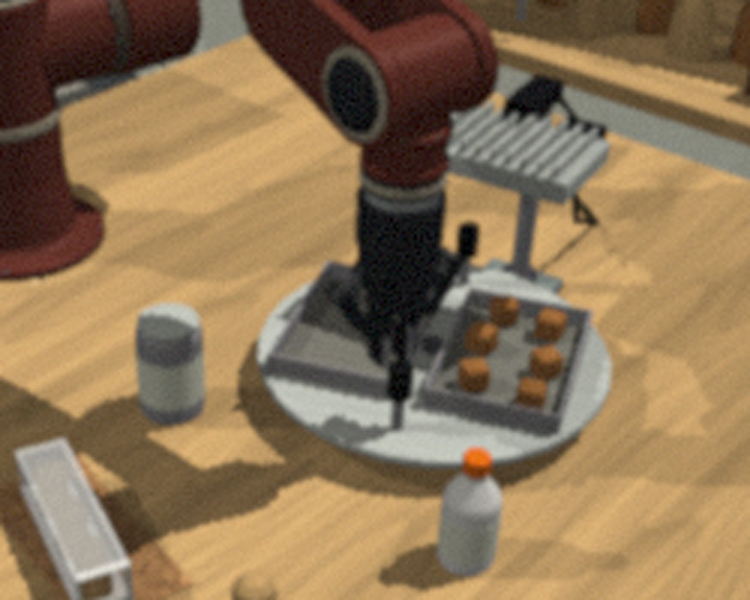

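The picture shows the knob at (400,375) in front of the finger tips, so it has slipped to the pads' edge. I'll regrip and turn the tool along with the disc from here.

```bash
python3 - <<'E'
from h import *
f=np.load("s1.npz");d=f["d"];P=cloud("scene",d)
A=np.array([.5475,.1075])
# other knob (stand side) and this knob
for (u,v) in [(467,238),(400,372),(400,380)]:
    p=world("scene",d,190+u/3,90+v/3); q=p[:2]-A; print(p.round(3),np.hypot(*q).round(3),np.degrees(np.arctan2(q[1],q[0])).round(1))
# beads of full tray
t=np.array([[.618,.208],[.616,.085],[.568,.197]])
from scipy import ndimage as nd
z=P[...,2];L,k=nd.label((d>0)&(z>.06)&(z<.075)&(abs(P[...,0]-.6)<.15)&(abs(P[...,1]-.12)<.15))
b=[P[L==i].mean(0).round(3) for i in range(1,k+1) if (L==i).sum()>30]; print(b)
q=np.mean(b,0)[:2]-A; print(np.degrees(np.arctan2(q[1],q[0])))
E
```

```text
[0.5   0.226 0.1  ] 0.127 111.9
[ 0.607 -0.023  0.109] 0.143 -65.5
[ 0.609 -0.025  0.103] 0.146 -65.1
[array([0.573, 0.193, 0.067]), array([0.625, 0.202, 0.067]), array([0.588, 0.134, 0.067]), array([0.658, 0.142, 0.067]), array([0.619, 0.078, 0.067]), array([0.678, 0.088, 0.067])]
22.83365417791755
```

Emit:
{"api": "move_arm", "payload": {"plan": "0 0 0 0 0;0 0 0 0 0;0 0 0 0 0;0 0 -0.03 0 0;0 0 -0.06 0 0;0 0 -0.06 0.2 0;0 0 -0.06 0.4 0;0 0 -0.06 0.6 0;0 0 -0.06 0.8 0;0 0 -0.06 0.9 0;0 0 -0.06 0.9 0"}}

```text
t: 5.82
tool_pos: [0.5911, -0.0192, 0.138]
tool_rot: [1.751, 2.605, 0.001]
contact_force: [-0.3, -0.9, -0.1]
opening: 0.0853
```

```bash
python3 - <<'E'
from h import *
o=sensors.get_obs();print(o['t'],o['tool_pos'],o['opening'],o['contact_force'])
im,d=optics.get_image("scene");P=cloud("scene",d);np.savez("s2.npz",im=im,d=d)
A=np.array([.5475,.1075])
from scipy import ndimage as nd
z=P[...,2];L,k=nd.label((d>0)&(z>.06)&(z<.075)&(abs(P[...,0]-.6)<.15)&(abs(P[...,1]-.12)<.15))
b=[P[L==i].mean(0).round(3) for i in range(1,k+1) if 30<(L==i).sum()]; print(len(b),b)
q=np.mean(b,0)[:2]-A; a=np.degrees(np.arctan2(q[1],q[0]))-91.1; print("knob ang",a)
k=A+.135*np.array([np.cos(np.radians(a)),np.sin(np.radians(a))]); print(k,to([*k,.076],heading=a+180))
E
```

```text
5.825 [ 0.59113206 -0.01915711  0.13797915] 0.08533788683743433 [-0.2813393  -0.92052166 -0.12844474]
6 [array([0.558, 0.202, 0.066]), array([0.605, 0.215, 0.067]), array([0.582, 0.141, 0.067]), array([0.65 , 0.161, 0.067]), array([0.622, 0.09 , 0.067]), array([0.679, 0.111, 0.067])]
knob ang -57.3135291221777
[ 0.62040562 -0.00612117] (array([0.0012, 0.0317, 0.0622]), np.float64(-0.183), np.float64(112.2))
```

Emit:
{"api": "move_arm", "payload": {"plan": "0.001 0.032 0 -0.18 0;0.001 0.032 0.03 -0.18 0;0.001 0.032 0.062 -0.18 0;0.001 0.032 0.062 -0.18 0;0.001 0.032 0.062 -0.18 255;0.001 0.032 0.062 -0.18 255;0.001 0.032 0.062 -0.18 255;0.001 0.032 0.062 -0.18 255;0.001 0.032 0.062 -0.18 255", "force": 40}}

```text
t: 7.0
tool_pos: [0.6217, -0.0062, 0.078]
tool_rot: [1.507, 2.75, 0.002]
contact_force: [-0.8, 1.1, 6.5]
opening: 0.0196
```

```bash
python3 - <<'E'
from h import *
o=sensors.get_obs();print(o['t'],o['tool_pos'],o['opening'],o['contact_force'])
A=np.array([.5475,.1075]);p=o['tool_pos'][:2]-A;r=np.hypot(*p);a0=np.degrees(np.arctan2(p[1],p[0]));print(r,a0)
for i in range(1,13):
    a=a0+(10-a0)*min(i,11)/11;c=np.radians(a); s,t,h=to([*(A+.135*np.array([np.cos(c),np.sin(c)])),.076],heading=a+180,obs=o); print(*s[:2].round(3),0,round(t,2),255,end=';')
E
```

```text
7.0 [ 0.62174954 -0.00620118  0.07795787] 0.01955239848770618 [-0.76360861  1.12862664  6.50376608]
0.13579746590204334 -56.854520475932134
0.002 0.014 0 -0.12 255;0.004 0.028 0 -0.22 255;0.008 0.042 0 -0.33 255;0.013 0.055 0 -0.44 255;0.02 0.068 0 -0.54 255;0.028 0.08 0 -0.65 255;0.037 0.091 0 -0.75 255;0.048 0.101 0 -0.86 255;0.059 0.11 0 -0.96 255;0.071 0.117 0 -1.07 255;0.084 0.123 0 -1.18 255;0.084 0.123 0 -1.18 255;
```

Emit:
{"api": "move_arm", "payload": {"plan": "0.002 0.014 0 -0.12 255;0.004 0.028 0 -0.22 255;0.008 0.042 0 -0.33 255;0.013 0.055 0 -0.44 255;0.02 0.068 0 -0.54 255;0.028 0.08 0 -0.65 255;0.037 0.091 0 -0.75 255;0.048 0.101 0 -0.86 255;0.059 0.11 0 -0.96 255;0.071 0.117 0 -1.07 255;0.084 0.123 0 -1.18 255;0.084 0.123 0 -1.18 255"}}

```text
t: 8.5
tool_pos: [0.6836, 0.1329, 0.0783]
tool_rot: [-0.279, 3.115, 0.001]
contact_force: [11.6, 2.9, -6.5]
opening: 0.02
```

```bash
python3 - <<'E'
from h import *
o=sensors.get_obs();print(o['t'],o['tool_pos'],o['opening'],o['contact_force'])
A=np.array([.5475,.1075]);p=o['tool_pos'][:2]-A;r=np.hypot(*p);a0=np.degrees(np.arctan2(p[1],p[0]));print(r,a0)
from scipy import ndimage as nd
im,d=optics.get_image("scene");P=cloud("scene",d);np.savez("s3.npz",im=im,d=d)
z=P[...,2];L,k=nd.label((d>0)&(z>.06)&(z<.075)&(abs(P[...,0]-.55)<.15)&(abs(P[...,1]-.15)<.15))
for i in range(1,k+1):
    if (L==i).sum()>30: print(P[L==i].mean(0).round(3),(L==i).sum())
cv2.imwrite("pics/s3.png",cv2.resize(im[60:290,190:440],None,fx=2.6,fy=2.6,interpolation=cv2.INTER_CUBIC))
E
```

```text
8.5 [0.68356872 0.13292499 0.07825771] 0.020003196686331003 [11.62944322  2.94329677 -6.49243736]
0.13842371855986493 10.583899131896615
[0.473 0.201 0.067] 51
[0.538 0.22  0.066] 54
[0.472 0.149 0.067] 50
[0.591 0.225 0.066] 36
[0.531 0.149 0.066] 59
[0.592 0.166 0.067] 57
```

View pics/s3.png

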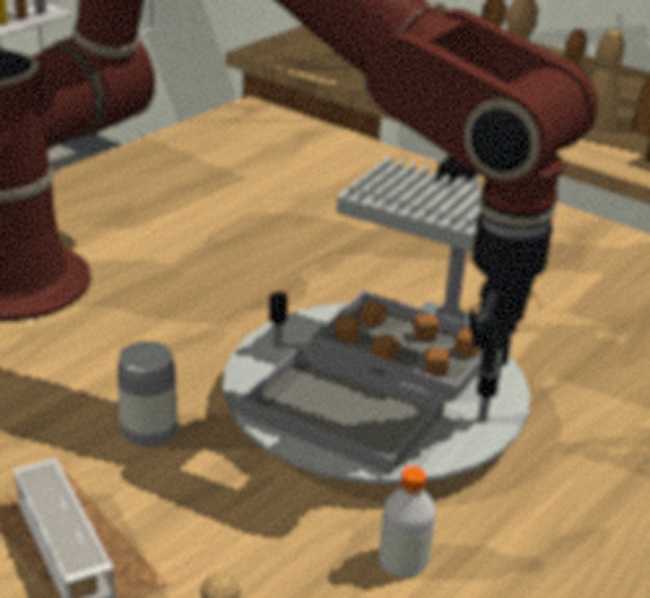

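The picture shows the empty tray at the loading side and the loaded one under the lamp. The bead centroid puts the disc at 9.6° against a detent at 9.5°. Releasing the knob.

Emit:
{"api": "move_arm", "payload": {"plan": "0 0 0 0 0;0 0 0 0 0;0 0 0 0 0;0 0 -0.05 0 0;0 0 -0.11 0 0;0 0 -0.122 0 0"}}

```text
t: 9.3
tool_pos: [0.6847, 0.1323, 0.2075]
tool_rot: [-0.276, 3.104, -0.0]
contact_force: [0.4, 0.0, 0.8]
opening: 0.0853
```

```bash
python3 - <<'E'
from h import *
o=sensors.get_obs();print(o['t'],o['tool_pos'],o['opening'],o['contact_force'])
A=np.array([.5475,.1075])
from scipy import ndimage as nd
im,d=optics.get_image("scene");P=cloud("scene",d)
z=P[...,2];L,k=nd.label((d>0)&(z>.06)&(z<.075)&(abs(P[...,0]-.55)<.15)&(abs(P[...,1]-.15)<.15))
b=[P[L==i].mean(0) for i in range(1,k+1) if (L==i).sum()>30]
q=np.mean(b,0)[:2]-A;print(len(b),"knob deg",np.degrees(np.arctan2(q[1],q[0]))-91.1)
L,k=nd.label((d>0)&(z>.09)&(z<.118)&(abs(P[...,0]-.55)<.16)&(abs(P[...,1]-.13)<.1))
print([P[L==i].mean(0).round(3) for i in range(1,k+1) if (L==i).sum()>15])
print(to([.4716,-.301,.2],158.2)); print(to([.4716,-.301,.004],158.2))
E
```

```text
9.3 [0.68467162 0.13232923 0.20745049] 0.08534618524932502 [0.44360392 0.04983213 0.84347609]
6 knob deg 8.8298681832607
[array([0.418, 0.083, 0.104]), array([0.683, 0.126, 0.104])]
(array([ 0.2859, -0.3889,  0.0008]), np.float64(0.558), np.float64(-169.8))
(array([ 0.2904, -0.3885,  0.1967]), np.float64(0.558), np.float64(-169.8))
```

Emit:
{"api": "move_arm", "payload": {"plan": "0.286 -0.389 0.001 0.18 0;0.286 -0.389 0.001 0.36 0;0.286 -0.389 0.001 0.56 0;0.286 -0.389 0.001 0.56 0;0.286 -0.389 0.001 0.56 0;0.286 -0.389 0.001 0.56 0;0.286 -0.389 0.001 0.56 0;0.286 -0.389 0.001 0.56 0;0.286 -0.389 0.001 0.56 0;0.286 -0.389 0.001 0.56 0"}}

```text
t: 10.6
tool_pos: [0.4709, -0.3003, 0.1982]
tool_rot: [0.594, 3.064, 0.012]
contact_force: [-0.6, 0.9, -0.4]
opening: 0.0855
```

```bash
python3 - <<'E'
from h import *
o=sensors.get_obs();print(o['t'],o['tool_pos'],o['tool_rot'],R.from_rotvec(o['tool_rot']).as_matrix()[:,2])
print(to([.4716,-.301,.06],158.2)); print(to([.4716,-.301,.004],158.2))
E
```

```text
10.6 [ 0.47092742 -0.30031226  0.19816211] [0.59374139 3.06433657 0.01232015] [ 0.02137088  0.00389925 -0.99976401]
(array([ 0.0017, -0.002 ,  0.1381]), np.float64(-0.002), np.float64(158.1))
(array([ 0.0027, -0.0026,  0.1941]), np.float64(-0.002), np.float64(158.1))
```

Emit:
{"api": "move_arm", "payload": {"plan": "0.002 -0.002 0.06 0 0;0.002 -0.002 0.12 0 0;0.002 -0.002 0.16 0 0;0.003 -0.003 0.185 0 0;0.003 -0.003 0.194 0 0;0.003 -0.003 0.194 0 0;0.003 -0.003 0.194 0 255;0.003 -0.003 0.194 0 255;0.003 -0.003 0.194 0 255;0.003 -0.003 0.194 0 255", "force": 40}}

```text
t: 11.85
tool_pos: [0.4721, -0.302, 0.0057]
tool_rot: [0.593, 3.062, 0.011]
contact_force: [0.4, 0.9, 5.2]
opening: 0.045
```

```bash
python3 - <<'E'
from h import *
o=sensors.get_obs();print(o['t'],o['tool_pos'],o['opening'],o['contact_force'],R.from_rotvec(o['tool_rot']).as_matrix()[:,2])
E
```

```text
11.85 [ 0.47213374 -0.30197737  0.00566257] 0.044953518492816244 [0.44230153 0.90293053 5.22082943] [ 0.02337479  0.00246028 -0.99972374]
```

Emit:
{"api": "move_arm", "payload": {"plan": "0 0 -0.01 0 255;0 0 -0.03 0 255;0 0 -0.055 0 255;0 0 -0.08 0 255;0 0 -0.105 0 255;0 0 -0.13 0 255;0 0 -0.15 0 255;0 0 -0.15 0 255"}}

```text
t: 12.85
tool_pos: [0.4697, -0.3033, 0.1584]
tool_rot: [0.593, 3.058, 0.007]
contact_force: [0.8, -0.5, -1.5]
opening: 0.0451
```

```bash
python3 - <<'E'
from h import *
o=sensors.get_obs();print(o['t'],o['tool_pos'],o['opening'],o['contact_force'],R.from_rotvec(o['tool_rot']).as_matrix()[:,2])
im,d=optics.get_image("scene")
cv2.imwrite("pics/s4.png",cv2.resize(im[120:320,100:350],None,fx=3,fy=3,interpolation=cv2.INTER_CUBIC))
print(to([.487,.057,.156]))
E
```

```text
12.85 [ 0.46966588 -0.303279    0.15838686] 0.0451287003346847 [ 0.82638909 -0.48087685 -1.51739253] [ 2.68717422e-02 -6.00194533e-04 -9.99638709e-01]
(array([0.1176, 0.3403, 0.0015]), 0, np.float64(158.1))
```

View pics/s4.png

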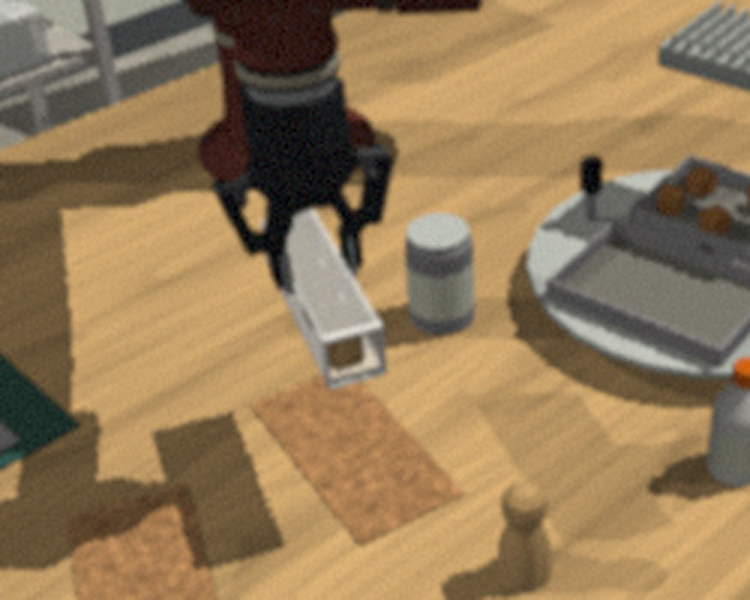

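The picture shows the shaker level in the grip with its mouth facing the camera at (350,350). Next I'll carry it to the near knob (590,175). Pressing the shaker's tail on that knob will tip the mouth down over the tray.

Emit:
{"api": "move_arm", "payload": {"plan": "0.003 0.01 0 0 255;0.01 0.03 0 0 255;0.021 0.06 0 0 255;0.033 0.096 0 0 255;0.047 0.136 0 0 255;0.061 0.177 0 0 255;0.075 0.218 0 0 255;0.088 0.255 0 0 255;0.1 0.289 0 0 255;0.109 0.316 0 0 255;0.115 0.333 0 0 255;0.118 0.34 0.001 0 255"}}

```text
t: 14.4
tool_pos: [0.4854, 0.0587, 0.1557]
tool_rot: [0.59, 3.063, 0.01]
contact_force: [0.9, 0.2, -1.5]
opening: 0.0448
```

```bash
python3 - <<'E'
from h import *
o=sensors.get_obs();print(o['t'],o['tool_pos'],o['contact_force'],R.from_rotvec(o['tool_rot']).as_matrix()[:,2])
print(to([.488,.056,.116]),to([.488,.056,.097]))
E
```

```text
14.4 [0.48543767 0.05868394 0.15568185] [ 0.94990619  0.21108948 -1.51550771] [ 0.02329334  0.00171753 -0.9997272 ]
(array([-0.0025, -0.0019,  0.0397]), 0, np.float64(158.2)) (array([-0.0021, -0.0021,  0.0587]), 0, np.float64(158.2))
```

Emit:
{"api": "move_arm", "payload": {"plan": "-0.002 -0.002 0.015 0 255;-0.002 -0.002 0.03 0 255;-0.002 -0.002 0.038 0 255;-0.002 -0.002 0.042 0 255;-0.002 -0.002 0.045 0 255;-0.002 -0.002 0.048 0 255;-0.002 -0.002 0.051 0 255;-0.002 -0.002 0.054 0 255;-0.002 -0.002 0.056 0 255;-0.002 -0.002 0.056 0 255"}}

```text
t: 15.65
tool_pos: [0.4884, 0.0563, 0.1001]
tool_rot: [0.59, 3.061, 0.011]
contact_force: [4.5, 1.5, 5.2]
opening: 0.0449
```

```bash
cat >> h.py <<'E'
def jar(n="scene",save=None):
    """pose of the shaker's top face from depth: plane tilt along jar heading"""
    o=sensors.get_obs();im,d=optics.get_image(n);P=cloud(n,d);M=R.from_rotvec(o["tool_rot"]).as_matrix()
    ax=-M[:,0]*[1,1,0];ax/=np.linalg.norm(ax);la=np.array([-ax[1],ax[0],0]);r=P-o["tool_pos"]
    s=r@ax;l=r@la;h=r[...,2]
    m=(d>0)&(abs(l)<.017)&(s>.02)&(s<.1)&(h>-.02)&(h<.06)
    if save: cv2.imwrite(save,cv2.resize(im[80:300,160:440],None,fx=2.8,fy=2.8,interpolation=cv2.INTER_CUBIC))
    return s[m],h[m],im,d
def tilt(n="scene",save=None):
    s,h,im,d=jar(n,save)
    k=np.ones(len(s),bool)
    for _ in range(6):
        p=np.polyfit(s[k],h[k],1);e=h-np.polyval(p,s);k=(e>-.004)&(e<.008)
    print("tilt deg",np.degrees(np.arctan(p[0])).round(1),"h0",p[1].round(4),"smax",s[k].max().round(3),k.sum()); return im,d
E
python3 - <<'E'
from h import *
o=sensors.get_obs();print(o['t'],o['tool_pos'],o['contact_force'],o['opening'])
tilt(save="pics/s5.png"); tilt("top")
E
```

```text
15.65 [0.4884106  0.05633853 0.10005571] [4.48014208 1.46343999 5.21755572] 0.04490065131413298
tilt deg -8.8 h0 0.0435 smax 0.09 189
tilt deg -9.8 h0 0.0432 smax 0.088 268
```

View pics/s5.png

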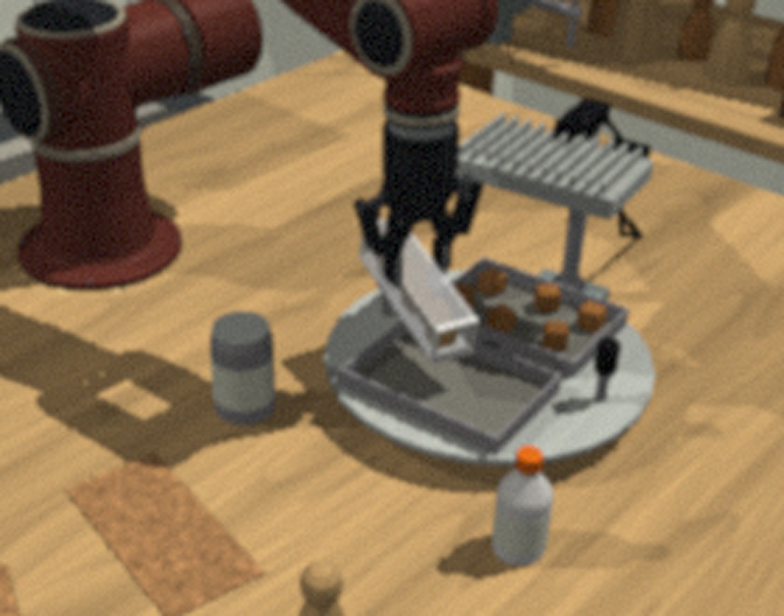

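The picture shows the shaker tipped on the knob, mouth down at (455,340) over the tray. Both cameras fit a tilt of 9–10°. I'll press about 6 mm more.

Emit:
{"api": "move_arm", "payload": {"plan": "0 0 0.002 0 255;0 0 0.004 0 255;0 0 0.006 0 255;0 0 0.007 0 255;0 0 0.007 0 255"}}

```text
t: 16.38
tool_pos: [0.4882, 0.0563, 0.0928]
tool_rot: [0.59, 3.062, 0.01]
contact_force: [2.6, 0.7, 4.4]
opening: 0.0451
```

```bash
python3 - <<'E'
from h import *
o=sensors.get_obs();print(o['t'],o['tool_pos'],o['contact_force'],o['opening'])
tilt(); tilt("top")
A=np.array([.5475,.1075]);ph=np.radians(9.5);T=A+.079*np.array([np.sin(ph),-np.cos(ph)]);print("tray",T)
hd=np.radians(158.2-180);m=o['tool_pos'][:2]+.085*np.array([np.cos(hd),np.sin(hd)])
r=m-T;c,s=np.cos(ph),np.sin(ph);print("mouth in stand axes of tray",c*r[0]+s*r[1],-s*r[0]+c*r[1])
E
```

```text
16.375 [0.48819603 0.05630417 0.0928017 ] [2.60420694 0.65632419 4.41241472] 0.04507044954170271
tilt deg -15.0 h0 0.044 smax 0.088 205
tilt deg -15.4 h0 0.0429 smax 0.085 246
tray [0.56053876 0.02958344]
mouth in stand axes of tray 0.005688602417057353 -0.0058648604488285485
```

Tilt is now 15.2° and the beads are still in. I'll turn the shaker roughly along the tray, clear of the lamp and knob, and go to the first dropping point.

```bash
cat >> h.py <<'E'
T=np.array([.5605,.0296]);PH=np.radians(9.5);RT=np.array([[np.cos(PH),-np.sin(PH)],[np.sin(PH),np.cos(PH)]])
REL=15.0; LIP=.081
def lip(u,v,z=.098,rel=REL):
    a=np.radians(rel); w=T+RT@(np.array([u,v])-LIP*np.array([np.cos(a),np.sin(a)]))
    return to([*w,z],heading=9.5+rel+180)
def beads(save=None):
    from scipy import ndimage as nd
    for n in ["scene","top"]:
        im,d=optics.get_image(n);P=cloud(n,d);q=(P[...,:2]-T)@RT;z=P[...,2]
        hs=cv2.cvtColor(im,cv2.COLOR_BGR2HSV)
        m=(d>0)&(abs(q[...,0])<.11)&(abs(q[...,1])<.075)&(z>.046)&(z<.085)&(hs[...,1]>110)&(hs[...,0]<18)
        L,k=nd.label(m)
        for i in range(1,k+1):
            if (L==i).sum()>15: print(n,"uv mm",(q[L==i].mean(0)*1000).round(0),"z",np.percentile(z[L==i],90).round(3),"n",(L==i).sum())
        if save and n=="scene": cv2.imwrite(save,cv2.resize(im[150:300,220:420],None,fx=3.5,fy=3.5,interpolation=cv2.INTER_CUBIC))
E
python3 - <<'E'
from h import *
print(lip(.038,-.032))
E
```

```text
(array([-0.0703, -0.0641, -0.0043]), np.float64(-0.808), np.float64(158.2))
```

Emit:
{"api": "move_arm", "payload": {"plan": "0 0 -0.005 0 255;-0.003 -0.003 -0.008 -0.04 255;-0.01 -0.009 -0.008 -0.12 255;-0.02 -0.018 -0.008 -0.23 255;-0.031 -0.028 -0.008 -0.35 255;-0.042 -0.038 -0.008 -0.48 255;-0.052 -0.047 -0.008 -0.6 255;-0.06 -0.055 -0.008 -0.7 255;-0.066 -0.06 -0.006 -0.77 255;-0.069 -0.063 -0.005 -0.8 255;-0.07 -0.064 -0.004 -0.81 255;-0.07 -0.064 -0.004 -0.81 255"}}

```text
t: 17.98
tool_pos: [0.5287, -0.0289, 0.0971]
tool_rot: [-0.664, 3.048, -0.004]
contact_force: [0.6, -0.1, -1.2]
opening: 0.0448
```

```bash
python3 - <<'E'
from h import *
o=sensors.get_obs();print(o['t'],o['tool_pos'],o['contact_force'])
tilt(); tilt("top"); beads("pics/s6.png"); print(lip(.038,-.032))
E
```

```text
17.975 [ 0.52869687 -0.0289389   0.09713563] [ 0.63338372 -0.14768895 -1.217189  ]
tilt deg -14.6 h0 0.0443 smax 0.086 189Traceback (most recent call last):
  File "<stdin>", line 3, in <module>
  File "h.py", line 33, in tilt
    p=np.polyfit(s[k],h[k],1);e=h-np.polyval(p,s);k=(e>-.004)&(e<.008)
    raise TypeError("expected non-empty vector for x")
TypeError: expected non-empty vector for x
```

Emit:
{"api": "move_arm", "payload": {"plan": "0.005 0 0 0 255;-0.003 0 0 0 255;0.005 0 0 0 255;-0.003 0 0 0 255;0.005 0 0 0 255;-0.003 0 0 0 255;0 0 0 0 255"}}

```text
t: 18.95
tool_pos: [0.5296, -0.0288, 0.0977]
tool_rot: [-0.665, 3.046, -0.005]
contact_force: [0.4, 0.9, -1.9]
opening: 0.0451
```

```bash
python3 - <<'E'
from h import *
o=sensors.get_obs();print(o['t'],o['tool_pos'],o['contact_force'])
tilt(); beads("pics/s6.png"); print(lip(.038,-.032))
E
```

```text
18.95 [ 0.52955049 -0.02877407  0.09774872] [ 0.35224437  0.89685667 -1.85054539]
tilt deg -14.6 h0 0.0442 smax 0.086 183
(array([-0.0004, -0.0006, -0.0005]), np.float64(0.002), np.float64(-155.4))
```

View pics/s6.png

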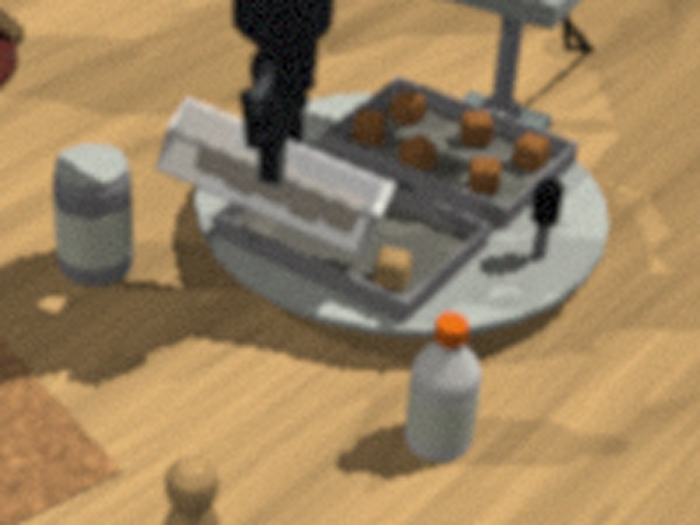

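One bead dropped at (393,268), lighter than the cured ones, and the rest are still in the shaker. I'll correct the detector to use height instead of colour, then go to the next spot.

```bash
cat >> h.py <<'E'
def beads(save=None,crop=(150,300,220,420)):
    from scipy import ndimage as nd
    im,d=optics.get_image("scene");P=cloud("scene",d);q=(P[...,:2]-T)@RT;z=P[...,2];o=sensors.get_obs()
    M=R.from_rotvec(o["tool_rot"]).as_matrix();r=P-o["tool_pos"];s=-r@M[:,0];l=r@M[:,1]
    injar=(abs(l)<.028)&(s<.096)&(s>-.1)&(r[...,2]>.016-.26*s-.03)
    m=(d>0)&(abs(q[...,0])<.1)&(abs(q[...,1])<.068)&(z>.0615)&(z<.09)&~injar
    L,k=nd.label(m)
    for i in range(1,k+1):
        if (L==i).sum()>12: print("uv mm",(q[L==i].mean(0)*1000).round(0),"z",np.percentile(z[L==i],90).round(3),"n",(L==i).sum())
    if save: a,b,c,e=crop;cv2.imwrite(save,cv2.resize(im[a:b,c:e],None,fx=3.5,fy=3.5,interpolation=cv2.INTER_CUBIC))
E
python3 - <<'E'
from h import *
beads(); print(world("scene",None,332,224,z=.06), (RT.T@(world("scene",None,332,224,z=.06)[:2]-T)).round(3));print(lip(.038,.024))
E
```

```text
uv mm [ 60. -33.] z 0.07 n 34
[0.61407824 0.01181972 0.06      ] [ 0.05  -0.026]
(array([-0.015 ,  0.0535, -0.0006]), np.float64(0.002), np.float64(-155.4))
```

Emit:
{"api": "move_arm", "payload": {"plan": "0 0.004 0 0 255;-0.002 0.014 0 0 255;-0.004 0.027 0 0 255;-0.007 0.04 0 0 255;-0.009 0.05 0 0 255;-0.01 0.054 0 0 255;-0.01 0.054 0 0 255;-0.005 0.054 0 0 255;-0.012 0.054 0 0 255;-0.005 0.054 0 0 255;-0.012 0.054 0 0 255;-0.01 0.054 0 0 255"}}

```text
t: 20.65
tool_pos: [0.516, 0.0244, 0.0975]
tool_rot: [-0.664, 3.046, -0.005]
contact_force: [1.0, 0.1, -1.8]
opening: 0.0449
```

```bash
python3 - <<'E'
from h import *
o=sensors.get_obs();print(o['t'],o['tool_pos'],o['contact_force'])
tilt(); beads(); print(lip(.038,.024))
E
```

```text
20.65 [0.51604894 0.02442169 0.09749473] [ 0.96816039  0.06767109 -1.81970529]
tilt deg -14.7 h0 0.0446 smax 0.086 165
uv mm [ 54. -35.] z 0.07 n 65
(array([-0.005 , -0.0005, -0.0006]), np.float64(0.002), np.float64(-155.4))
```

Emit:
{"api": "move_arm", "payload": {"plan": "0.004 0 0 0 255;-0.004 0 0 0 255;0.004 0 0 0 255;-0.004 0 0 0 255;0 0 0 0 255;0 0 0 0 255"}}

```text
t: 21.5
tool_pos: [0.5153, 0.0243, 0.0972]
tool_rot: [-0.665, 3.047, -0.004]
contact_force: [-0.4, 0.8, -2.0]
opening: 0.045
```

```bash
python3 - <<'E'
from h import *
o=sensors.get_obs();print(o['t'],o['tool_pos'],o['contact_force'])
tilt(); beads(); print(lip(.038,.024), lip(-.017,.024))
E
```

```text
21.5 [0.51530213 0.0243223  0.09715992] [-0.43475394  0.77205868 -2.01037139]
tilt deg -14.8 h0 0.0447 smax 0.086 168
uv mm [52. 26.] z 0.069 n 18
uv mm [ 54. -35.] z 0.07 n 70
(array([-0.0051, -0.0005, -0.0006]), np.float64(0.002), np.float64(-155.4)) (array([ 0.048 ,  0.0138, -0.0019]), np.float64(0.002), np.float64(-155.4))
```

Emit:
{"api": "move_arm", "payload": {"plan": "0.003 0.001 0 0 255;0.01 0.003 0 0 255;0.02 0.006 0 0 255;0.031 0.009 -0.001 0 255;0.041 0.012 -0.001 0 255;0.047 0.014 -0.002 0 255;0.048 0.014 -0.002 0 255;0.052 0.014 -0.002 0 255;0.044 0.014 -0.002 0 255;0.052 0.014 -0.002 0 255;0.044 0.014 -0.002 0 255;0.048 0.014 -0.002 0 255"}}

```text
t: 23.1
tool_pos: [0.4665, 0.0172, 0.0983]
tool_rot: [-0.665, 3.047, -0.004]
contact_force: [0.4, 0.1, -2.6]
opening: 0.0448
```

```bash
python3 - <<'E'
from h import *
o=sensors.get_obs();print(o['t'],o['tool_pos'],o['contact_force'])
tilt(); beads(); print(lip(-.017,.024), lip(-.017,-.032))
E
```

```text
23.1 [0.46645012 0.01719028 0.09828882] [ 0.39584102  0.08398014 -2.58613031]
tilt deg -14.9 h0 0.0447 smax 0.087 159
uv mm [42. 22.] z 0.07 n 66
uv mm [ 55. -35.] z 0.071 n 68
(array([-0.0003, -0.0003, -0.    ]), np.float64(0.002), np.float64(-155.4)) (array([ 0.0143, -0.0544,  0.0001]), np.float64(0.002), np.float64(-155.4))
```

Emit:
{"api": "move_arm", "payload": {"plan": "0.004 0 0 0 255;-0.004 0 0 0 255;0.004 0 0 0 255;-0.004 0 0 0 255;0 0 0 0 255;0 0 0 0 255"}}

```text
t: 23.95
tool_pos: [0.4655, 0.017, 0.0979]
tool_rot: [-0.665, 3.048, -0.004]
contact_force: [-0.8, 0.7, -1.1]
opening: 0.0451
```

```bash
python3 - <<'E'
from h import *
o=sensors.get_obs();print(o['t'],o['tool_pos'],o['contact_force'])
tilt(); beads(); print(lip(-.017,.024), lip(-.017,-.032))
E
```

```text
23.95 [0.46548682 0.01700904 0.09785751] [-0.82220482  0.71735336 -1.12552077]
tilt deg -14.9 h0 0.0446 smax 0.086 158
uv mm [ 5. 21.] z 0.071 n 21
uv mm [42. 23.] z 0.07 n 64
uv mm [ 54. -35.] z 0.07 n 68
(array([-0.0003, -0.0003, -0.0001]), np.float64(0.002), np.float64(-155.4)) (array([ 0.0142, -0.0544,  0.    ]), np.float64(0.002), np.float64(-155.4))
```

Emit:
{"api": "move_arm", "payload": {"plan": "0.001 -0.004 0 0 255;0.004 -0.014 0 0 255;0.007 -0.027 0 0 255;0.011 -0.04 0 0 255;0.013 -0.05 0 0 255;0.014 -0.054 0 0 255;0.018 -0.054 0 0 255;0.01 -0.054 0 0 255;0.018 -0.054 0 0 255;0.01 -0.054 0 0 255;0.018 -0.054 0 0 255;0.014 -0.054 0 0 255"}}

```text
t: 25.55
tool_pos: [0.4749, -0.0379, 0.0978]
tool_rot: [-0.664, 3.048, -0.004]
contact_force: [0.4, 0.3, -1.5]
opening: 0.0445
```

```bash
python3 - <<'E'
from h import *
o=sensors.get_obs();print(o['t'],o['tool_pos'],o['contact_force'])
tilt(); beads(); print(lip(-.017,-.032), lip(-.07,-.032))
E
```

```text
25.55 [ 0.47490218 -0.03793783  0.09783168] [ 0.44482942  0.26833278 -1.49412784]
tilt deg -14.6 h0 0.0442 smax 0.086 175
uv mm [-5. 19.] z 0.07 n 62
uv mm [42. 24.] z 0.07 n 62
uv mm [ 54. -35.] z 0.07 n 68
(array([ 0.0005, -0.0003,  0.0001]), np.float64(0.002), np.float64(-155.4)) (array([ 0.0516,  0.0135, -0.0011]), np.float64(0.002), np.float64(-155.4))
```

Emit:
{"api": "move_arm", "payload": {"plan": "0.004 0 0 0 255;-0.004 0 0 0 255;0.004 0 0 0 255;-0.004 0 0 0 255;0 0 0 0 255;0 0 0 0 255"}}

```text
t: 26.4
tool_pos: [0.4754, -0.0379, 0.098]
tool_rot: [-0.664, 3.048, -0.004]
contact_force: [0.6, -0.0, -1.8]
opening: 0.0451
```

```bash
python3 - <<'E'
from h import *
o=sensors.get_obs();print(o['t'],o['tool_pos'],o['contact_force'])
tilt(); beads(); print(lip(-.017,-.032), lip(-.07,-.032))
E
```

```text
26.4 [ 0.47539149 -0.03785033  0.09802791] [ 0.6450778  -0.04416976 -1.82311119]
tilt deg -14.8 h0 0.0444 smax 0.086 179
uv mm [-5. 19.] z 0.071 n 61
uv mm [42. 23.] z 0.07 n 66
uv mm [ 42. -31.] z 0.07 n 130
(array([ 0.0004, -0.0003,  0.0001]), np.float64(0.002), np.float64(-155.4)) (array([ 0.0515,  0.0134, -0.0011]), np.float64(0.002), np.float64(-155.4))
```

Emit:
{"api": "move_arm", "payload": {"plan": "0.003 0.001 0 0 255;0.01 0.003 0 0 255;0.02 0.005 0 0 255;0.031 0.008 0 0 255;0.041 0.011 0 0 255;0.047 0.012 -0.001 0 255;0.047 0.012 -0.001 0 255;0.051 0.012 -0.001 0 255;0.043 0.012 -0.001 0 255;0.051 0.012 -0.001 0 255;0.043 0.012 -0.001 0 255;0.047 0.012 -0.001 0 255"}}

```text
t: 28.0
tool_pos: [0.4281, -0.047, 0.099]
tool_rot: [-0.665, 3.047, -0.007]
contact_force: [-1.2, -0.8, 8.9]
opening: 0.0448
```

```bash
python3 - <<'E'
from h import *
o=sensors.get_obs();print(o['t'],o['tool_pos'],o['contact_force'])
tilt(); beads("pics/s7.png"); print(lip(-.065,-.032), lip(-.065,.026))
E
```

```text
28.0 [ 0.42813973 -0.04695641  0.098969  ] [-1.2358171  -0.75139375  8.90064372]
tilt deg -15.9 h0 0.0443 smax 0.086 173
uv mm [-5. 19.] z 0.07 n 60
uv mm [42. 23.] z 0.07 n 64
uv mm [ 43. -31.] z 0.07 n 129
(array([-0.0004,  0.0009,  0.001 ]), np.float64(0.002), np.float64(-155.4)) (array([-0.0155,  0.0569,  0.0008]), np.float64(0.002), np.float64(-155.4))
```

View pics/s7.png

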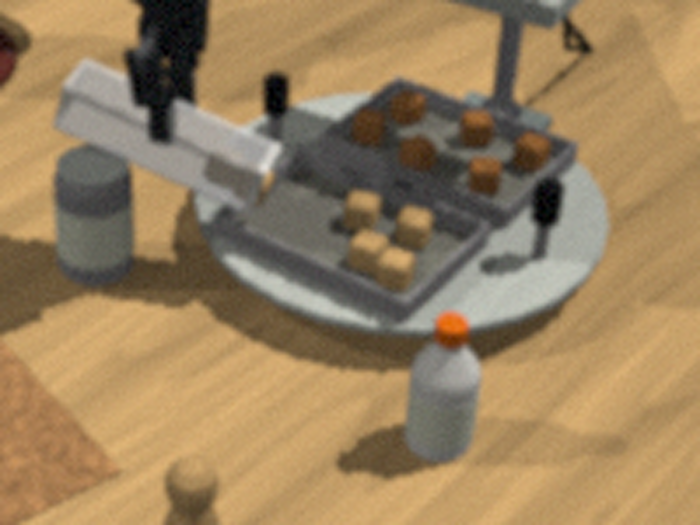

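Five is visible at the mouth and four are in the tray. The picture and the +9 N reading show the tail resting on the can's top at (95,150). I'll lift straight off and turn the shaker away from the can.

Emit:
{"api": "move_arm", "payload": {"plan": "0 0 -0.006 0 255;0 0 -0.012 0 255;0 0 -0.014 0 255"}}

```text
t: 28.48
tool_pos: [0.4273, -0.0472, 0.1128]
tool_rot: [-0.665, 3.048, -0.007]
contact_force: [-0.5, -0.2, -1.9]
opening: 0.0448
```

```bash
python3 - <<'E'
from h import *
o=sensors.get_obs();print(o['t'],o['tool_pos'],o['contact_force'])
im,d=tilt(); beads(); print(lip(-.062,-.032,.112,-6),lip(-.062,-.032,.098,-6))
P=cloud("scene",d);z=P[...,2];m=(d>0)&(abs(P[...,0]-.39)<.05)&(abs(P[...,1]+.11)<.05)&(z>.03)&(z<.107);print("can",P[m].mean(0),P[m].min(0),P[m].max(0),m.sum())
E
```

```text
28.475 [ 0.42726887 -0.04718639  0.11279966] [-0.53337882 -0.20643199 -1.89004933]
tilt deg -15.5 h0 0.0449 smax 0.086 168
uv mm [-5. 19.] z 0.071 n 60
uv mm [42. 23.] z 0.07 n 66
uv mm [ 42. -31.] z 0.07 n 130
(array([-0.0092,  0.0289,  0.0008]), np.float64(0.369), np.float64(-155.4)) (array([-0.0089,  0.029 ,  0.0148]), np.float64(0.369), np.float64(-155.4))
can [ 0.40218526 -0.11804295  0.07760521] [ 0.35895782 -0.14037699  0.03061664] [ 0.42324871 -0.07318591  0.10699707] 635
```

Emit:
{"api": "move_arm", "payload": {"plan": "-0.001 0.003 0 0.04 255;-0.003 0.009 0 0.12 255;-0.006 0.017 0 0.22 255;-0.008 0.024 0 0.31 255;-0.009 0.028 0.003 0.36 255;-0.009 0.029 0.009 0.37 255;-0.009 0.029 0.014 0.37 255;-0.009 0.029 0.014 0.37 255"}}

```text
t: 29.58
tool_pos: [0.4233, -0.0171, 0.098]
tool_rot: [-0.093, 3.119, -0.0]
contact_force: [0.6, 0.0, -1.4]
opening: 0.0452
```

```bash
python3 - <<'E'
from h import *
o=sensors.get_obs();print(o['t'],o['tool_pos'],o['contact_force'])
im,d=tilt(); beads(); print(lip(-.062,-.032,.098,-6))
E
```

```text
29.575 [ 0.42331043 -0.01710803  0.09795631] [ 0.60114508  0.00258837 -1.3519038 ]
tilt deg -15.2 h0 0.0445 smax 0.086 192
uv mm [-4. 18.] z 0.071 n 61
uv mm [42. 23.] z 0.071 n 64
uv mm [ 42. -31.] z 0.07 n 128
(array([0.0001, 0.0001, 0.0007]), np.float64(-0.002), np.float64(-176.6))
```

Emit:
{"api": "move_arm", "payload": {"plan": "0.004 0 0 0 255;-0.004 0 0 0 255;0.004 0 0 0 255;-0.004 0 0 0 255;0 0 0 0 255;0 0 0 0 255"}}

```text
t: 30.42
tool_pos: [0.4236, -0.0172, 0.0986]
tool_rot: [-0.093, 3.118, -0.001]
contact_force: [-0.4, 0.0, -1.4]
opening: 0.0447
```

```bash
python3 - <<'E'
from h import *
o=sensors.get_obs();print(o['t'],o['tool_pos'],o['contact_force'])
tilt(); beads(); print(lip(-.065,.024,.098,6))
E
```

```text
30.425 [ 0.4236012  -0.01722617  0.09857828] [-0.38439978  0.03118886 -1.38530339]
tilt deg -14.9 h0 0.0442 smax 0.087 193
uv mm [-4. 19.] z 0.071 n 64
uv mm [42. 23.] z 0.07 n 63
uv mm [-15. -49.] z 0.071 n 67
uv mm [ 43. -31.] z 0.07 n 126
(array([0.0071, 0.0386, 0.0005]), np.float64(-0.211), np.float64(-176.6))
```

Emit:
{"api": "move_arm", "payload": {"plan": "0 0.003 0 -0.02 255;0.001 0.01 0 -0.06 255;0.003 0.02 0 -0.11 255;0.004 0.029 0 -0.16 255;0.005 0.036 0 -0.2 255;0.005 0.038 0 -0.21 255;0.009 0.038 0 -0.21 255;0.001 0.038 0 -0.21 255;0.009 0.038 0 -0.21 255;0.001 0.038 0 -0.21 255;0.009 0.038 0 -0.21 255;0.005 0.038 0 -0.21 255"}}

```text
t: 32.02
tool_pos: [0.4161, 0.0204, 0.0983]
tool_rot: [-0.419, 3.092, -0.004]
contact_force: [0.3, -0.3, -1.5]
opening: 0.0447
```

```bash
python3 - <<'E'
from h import *
o=sensors.get_obs();print(o['t'],o['tool_pos'],o['contact_force'])
tilt(); beads(); print(lip(-.065,.024,.098,6))
E
```

```text
32.025 [0.41605879 0.02040133 0.09827163] [ 0.29083123 -0.27358884 -1.48625883]
tilt deg -15.3 h0 0.0447 smax 0.087 167
uv mm [-5. 19.] z 0.07 n 60
uv mm [42. 22.] z 0.071 n 66
uv mm [-14. -48.] z 0.07 n 65
uv mm [ 42. -31.] z 0.07 n 123
(array([0.0022, 0.0011, 0.0006]), np.float64(-0.001), np.float64(-164.6))
```

Emit:
{"api": "move_arm", "payload": {"plan": "0.004 0 0 0 255;-0.004 0 0 0 255;0.004 0 0 0 255;-0.004 0 0 0 255;0 0 0 0 255;0 0 0 0 255"}}

```text
t: 32.88
tool_pos: [0.4166, 0.0204, 0.0985]
tool_rot: [-0.419, 3.091, -0.004]
contact_force: [0.9, -0.3, -0.2]
opening: 0.045
```

```bash
python3 - <<'E'
from h import *
o=sensors.get_obs();print(o['t'],o['tool_pos'],o['contact_force'])
tilt(); beads("pics/s8.png")
E
```

```text
32.875 [0.41656405 0.02037659 0.09853833] [ 0.93514191 -0.25351122 -0.19888604]
tilt deg -14.6 h0 0.0441 smax 0.086 166
uv mm [-5. 19.] z 0.07 n 59
uv mm [42. 23.] z 0.07 n 65
uv mm [-14. -49.] z 0.07 n 69
uv mm [ 42. -32.] z 0.07 n 128
```

View pics/s8.png

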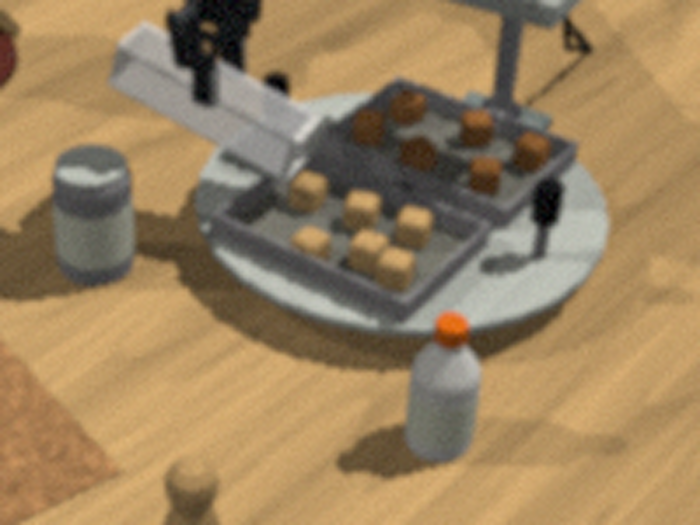

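All six beads lie in the tray in one layer, in every quarter, and the shaker is empty. Next I'll lift away and return it to the mat.

Emit:
{"api": "move_arm", "payload": {"plan": "0 0 -0.015 0 255;0 0 -0.045 0 255;0 0 -0.08 0 255;0 0 -0.1 0 255;0 0 -0.1 0 255"}}

```text
t: 33.6
tool_pos: [0.4156, 0.0202, 0.2008]
tool_rot: [-0.418, 3.087, -0.006]
contact_force: [-0.4, 0.0, -2.1]
opening: 0.0448
```

```bash
python3 - <<'E'
from h import *
o=sensors.get_obs();print(o['t'],o['tool_pos'])
print(to([.4715,-.301,.2],158.2)); beads()
E
```

```text
33.6 [0.41557911 0.02019475 0.20081949]
(array([ 0.0316, -0.3245,  0.0024]), np.float64(0.65), np.float64(-164.6))
uv mm [-56.  17.] z 0.071 n 58
uv mm [-5. 19.] z 0.07 n 59
uv mm [42. 23.] z 0.07 n 61
uv mm [-14. -49.] z 0.071 n 67
uv mm [ 42. -31.] z 0.07 n 133
```

Emit:
{"api": "move_arm", "payload": {"plan": "0.003 -0.02 0 0.05 255;0.007 -0.06 0 0.14 255;0.011 -0.1 0 0.24 255;0.015 -0.15 0 0.34 255;0.02 -0.2 0 0.45 255;0.025 -0.25 0 0.55 255;0.029 -0.29 0 0.61 255;0.031 -0.315 0.002 0.65 255;0.032 -0.3245 0.002 0.65 255;0.032 -0.3245 0.002 0.65 255"}}

```text
t: 34.9
tool_pos: [0.4696, -0.3005, 0.1968]
tool_rot: [0.59, 3.064, 0.01]
contact_force: [-0.6, -0.0, -1.2]
opening: 0.0452
```

```bash
python3 - <<'E'
from h import *
o=sensors.get_obs();print(o['t'],o['tool_pos'])
print(to([.4715,-.301,.04],158.2),to([.4715,-.301,.006],158.2)); tilt()
E
```

```text
34.9 [ 0.46963966 -0.30046901  0.19678456]
(array([ 0.0011, -0.0014,  0.1568]), np.float64(0.0), np.float64(158.2)) (array([ 0.0018, -0.0017,  0.1908]), np.float64(0.0), np.float64(158.2))
tilt deg -14.9 h0 0.0439 smax 0.088 368
```

Emit:
{"api": "move_arm", "payload": {"plan": "0.001 -0.001 0.04 0 255;0.001 -0.001 0.09 0 255;0.001 -0.001 0.135 0 255;0.001 -0.001 0.16 0 255;0.001 -0.001 0.167 0 255;0.001 -0.001 0.172 0 255;0.001 -0.001 0.177 0 255;0.002 -0.002 0.182 0 255;0.002 -0.002 0.186 0 255;0.002 -0.002 0.19 0 255;0.002 -0.002 0.191 0 255;0.002 -0.002 0.191 0 255"}}

```text
t: 36.45
tool_pos: [0.4715, -0.3009, 0.006]
tool_rot: [0.589, 3.064, 0.009]
contact_force: [-0.9, 0.4, 2.9]
opening: 0.0446
```

```bash
python3 - <<'E'
from h import *
o=sensors.get_obs();print(o['t'],o['tool_pos'],o['contact_force'])
tilt()
E
```

```text
36.45 [ 0.47145522 -0.3008721   0.00604029] [-0.89339466  0.38187673  2.91682864]
tilt deg -1.2 h0 0.0454 smax 0.092 280
```

Level again on the mat, so I'll release slowly and lift off.

Emit:
{"api": "move_arm", "payload": {"plan": "0 0 0 0 0;0 0 0 0 0;0 0 0 0 0;0 0 0 0 0;0 0 -0.02 0 0;0 0 -0.06 0 0;0 0 -0.11 0 0;0 0 -0.16 0 0;0 0 -0.2 0 0;0 0 -0.2 0 0"}}

```text
t: 37.75
tool_pos: [0.4691, -0.3031, 0.213]
tool_rot: [0.587, 3.055, 0.001]
contact_force: [0.4, -1.1, 0.2]
opening: 0.0855
```

```bash
python3 - <<'E'
from h import *
o=sensors.get_obs();print(o['t'],o['tool_pos'],o['contact_force'],o['opening'])
beads()
im,d=optics.get_image("scene");P=cloud("scene",d);z=P[...,2];x=P[...,0];y=P[...,1]
m=(d>0)&(z>.043)&(z<.06)&(abs(x-.47)<.12)&(abs(y+.3)<.08);print("jar",cv2.minAreaRect(P[m][:,:2].astype(np.float32)),np.percentile(z[m],[5,50,95]))
for n,c in [("can",(.387,-.105)),("glue",(.728,-.077)),("doll",(.676,-.289))]:
    m=(d>0)&(abs(x-c[0])<.05)&(abs(y-c[1])<.05)&(z>.06)&(z<.125);print(n,P[m].mean(0).round(3))
cv2.imwrite("pics/s9.png",cv2.resize(im[100:380,100:450],None,fx=2,fy=2))
E
```

```text
37.75 [ 0.46913509 -0.30307075  0.21296335] [ 0.41549389 -1.1395267   0.24232174] 0.08546055698954863
uv mm [-56.  18.] z 0.07 n 56
uv mm [-5. 19.] z 0.07 n 57
uv mm [42. 24.] z 0.069 n 63
uv mm [-14. -49.] z 0.07 n 69
uv mm [ 42. -31.] z 0.071 n 129
jar ((0.47017747163772583, -0.30154088139533997), (0.04660664498806, 0.18562936782836914), 68.26142120361328) [0.04716104 0.04964108 0.05190653]
can [ 0.399 -0.115  0.091]
glue [ 0.735 -0.087  0.087]
doll [ 0.684 -0.294  0.084]
```

View pics/s9.png

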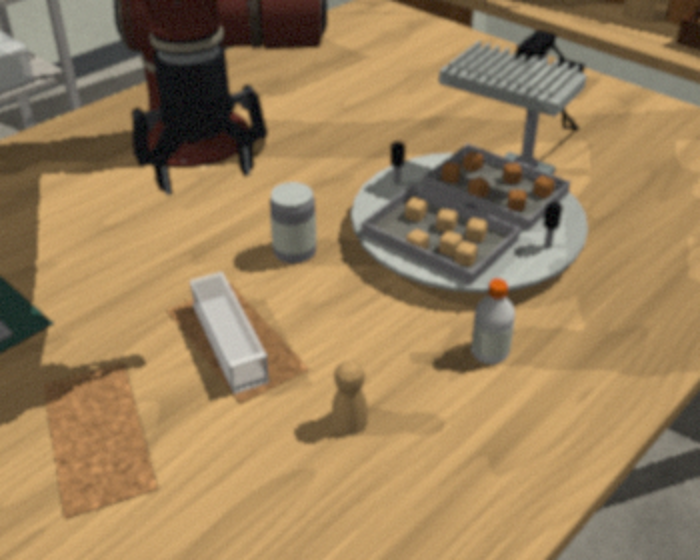

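The shaker lies flat on its mat (230,330), all six beads are in the tray, and the can, glue and doll are where they started. Handing in.

```bash
python3 -c "
from station import ticket
print(ticket.finish_job())"
```

```text
the job is handed in; nothing more can be done
None
```

The job is done and handed in at about 38 s of the 72 s allowed; no verdict was reported.

**What I did**
- **Turntable:** I turned it home by knob_b. Partway round, the knob slipped out of the pads and the disc ran on a little, so I gripped it again.
- **Shaking out:** The tool can't tilt, so I tipped the shaker to 15° by pressing its tail on the near knob. I then shook the beads out one at a time over six spots and laid the shaker back level.

**Last checks**
- **Turntable angle:** The knob line read 9.2° against the home position of 9.5°, measured just after release and not again at the end. The last picture still shows the trays in place.
- **Beads:** All six lie in one layer with tops at about 70 mm and at least one in every quarter. Positions from the tray centre, along the stand's axes, are about (54,-35), (28,-27), (42,24), (-5,19), (-56,18) and (-14,-49) mm. The first two lie so close together that the detector saw them as one; the picture shows both.
- **Shaker:** It lies flat and released, with its centre about 6 mm from the mat centre and its top at 50 mm.
- **Other things:** The can, glue bottle and doll are unmoved within about 2 mm.

**What went wrong on the way:** The shaker's tail rested briefly on the can's top, at about 9 N, before I lifted it off. The can did not move measurably.

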